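Load the spark-erosion magazine in burn order

ROBOT

A 6-joint arm with a two-finger parallel gripper is mounted at the origin on the work surface; the furniture and walls round the work are solid. World frame = base frame: x ahead of the robot, y to its left, z up, the work surface at z = 0. Lengths are in m, angles in rad, forces in N, time in s.
With the tool pointing down it reaches from about 0.35 to 0.85 m from the base axis. Payload 8.1 kg.
Tool frame: the origin (TCP) lies between the finger pads; the fingertips stand 14 mm ahead of it and the grasp point (between the pads) lies 5 mm behind it (robot.tcp_to_tips is the z of the fingertips in the tool frame, in m); z points along the fingers, y is the line along which they close (so a half turn about z gives the same grasp; the last joint's range is limited). The gripper opens to 93 mm and grips with 3 to 60 N. Pads are 15 mm wide; open, the fingers measure 128 mm over their backs; the gripper's body (75 mm by 188 mm) begins 65 mm behind the grasp point.
Start: joints at [-1.374, 0.13, 1.488, -0, 1.523, -0.085], TCP at [0.167, -0.576, 0.233] pointing down, gripper open.
Joint ranges: [-2.96, 2.96], [-0.89, 2.26], [0.02, 2.5], [-1.34, 4.48], [0, 2.73], [-2.66, 2.66]. Speed limits (rad/s): [2.39, 2.39, 2.79, 3.14, 3.14, 3.14].

INTERFACE

Orientations are given as a rotation vector (axis times angle).
In Python, from plant import sensors, read_camera, robot gives the robot as it stands.
- The arm moves only by the tool send_path, called as name(argument=value, ...) on one line, values as JSON. Schema: {"type":"object","properties":{"segments":{"type":"array","items":{"type":"number"},"minItems":5,"maxItems":100},"grip_force":{"type":"number"},"only":{"type":"string"},"quiet":{"type":"boolean"},"lines":{"type":"string"}},"required":["segments"],"additionalProperties":false}. segments is one flat list of numbers that holds 1 to 20 rows one after another, with no inner brackets; each row has 5 numbers: the finger opening in m, then dx, dy, dz in fractions of the full range, 1 being 50 cm, then a turn about the tool's z in normalised numbers (1 is pi rad); each row shifts and turns the commanded pose from where the row before left it, along the tool's axes as they then stand; what a row does not reach is not made up. A row lasts 1/10 s, in which the tool goes at most 0.05 m and 0.15 rad, less where a joint would pass 70% of its speed; a pose out of reach is approached as far as the arm can. The fingers move at their own pace and stop on an object; grip_force is the grip in N (left out, the last holds). Time passes only in rows, so rows that do not move let the fingers close. The tool returns the time, the measured TCP pose, the force, the opening and the grip force at its end. only (a regular expression) keeps the lines of the reply that match it, lines (a string "A,B") keeps lines A to B, and quiet returns only ok. Input that does not fit is refused with a message, and nothing moves.
- sensors.read_state(): the state, without advancing time (a new reading comes with each control period).
- read_camera(name): name is "scene" or "top" or "wrist"; returns a dict with "image" (420x560x3 uint8, red, green, blue), "depth" (420x560 float32, m along the optical axis (not along the pixel's ray), 0 where there is no reading), "fx", "fy", "cx", "cy" (pixels), "dist" ([k1, k2, p1, p2, k3] as OpenCV has them; the pictures are not rectified), "R" (3x3) and "t" (3): a world point X has camera coordinates R X + t. Camera axes: x right, y down, z forward; pixel columns grow to the right and rows downward; lengths in m; the calibration is good to about 2 mm. A picture is of the moment at which its call begins.
- robot.close_job(): hands the job in; it is judged then, once.
The state is a dict: "t": time; "q": joint angles; "dq": joint speeds; "joint_torque": joint torques, N m; "tool_pos": TCP position; "orientation": TCP orientation; "force": force on the tool from outside, world axes, zero at the start; "wrist_torque": the same for the moment, N m; "opening": finger opening in m; "gripper_force": force on a finger pad.
Only numpy, scipy, OpenCV 4.12 (cv2) and the standard library are available. Lean on these libraries where they do the work, as an engineer would, in place of code of your own. Each camera call takes 0.05 s, during which the arm holds its last target. There are 200 camera calls.

TASK

The four copper spark-erosion electrodes stand in the wooden bench rack in the order in which they will be burnt, the first one in the pocket beside the rack's black knob. Move them all over into the grey metal magazine in the same order, the first again in the pocket beside the magazine's knob, each sitting flat down in its pocket and turned to the row as it was before (end for end does not matter). Put none of them down on the bench on the way, and do not knock the loupe or the brass bush away.

Things in the scene. Friction and masses are not known exactly. Their poses are not given: they have to be found in the camera images.
- electrode_1: Copper electrode with one upright blade 10 mm thick (x) and 24 mm long (y), 36 mm high in all. Base 30 x 30 x 14 mm, to be gripped on the base. Origin: centre of the underside; z up. It starts in one of the bench rack's pockets, its x axis within a few degrees of the rack's x axis.
- electrode_2: Copper electrode with a tapered four-sided form, about 20 mm wide at its foot, and a small pin on top, 37 mm high in all. Base 30 x 30 x 14 mm, to be gripped on the base. Origin: centre of the underside; z up. It starts in one of the bench rack's pockets, its x axis within a few degrees of the rack's x axis.
- electrode_3: Copper electrode with three thin upright fins, 24 mm long (x), side by side in y, 40 mm high in all. Base 30 x 30 x 14 mm, to be gripped on the base. Origin: centre of the underside; z up. It starts in one of the bench rack's pockets, its x axis within a few degrees of the rack's x axis.
- electrode_4: Copper electrode with a stepped round boss, 21 mm and then 11 mm in diameter, 38 mm high in all. Base 30 x 30 x 14 mm, to be gripped on the base. Origin: centre of the underside; z up. It starts in one of the bench rack's pockets, its x axis within a few degrees of the rack's x axis.
- bench_rack: Wooden rack, fixed, 56 x 258 mm, one electrode in each pocket at the start. Origin: on the bench under the middle of the row; y along the row towards the upright black knob (at y = 128 mm, top 44 mm high), x across it. Pockets 1 to 4 (as many punch dots on the long sides) are centred at x = 0, y = +90, +30, -30, -90 mm; their floor is at z = 22 mm.
- magazine: Bare grey metal rail, fixed, empty at the start; size, origin, axes, knob and pocket places as bench_rack. In both, a pocket's floor (z = 22 mm) is 38 mm square; its 6 mm high lips slope outward to 45 mm at their top (z = 28 mm) and leave, in the middle of the rack's two long sides, a 24 mm wide window down to the floor for the fingers.
- loupe: Bystander: black cylindrical eye loupe, 34 mm in diameter, 32 mm high, standing loose. Origin: centre of its underside.
- sprue_bush: Bystander: small brass bush with a 33 mm flange at its foot and a 20 mm neck, 30 mm high, standing loose. Origin: centre of its underside.

How it is judged:
By the outcome, as a careful person would: the job done as asked, in the order asked, and still so for the second after the job is handed in, with the robot touching nothing.
It also fails if it takes over 106 s, if anything falls off the work surface, if the arm or the gripper's body presses on something with over 40 N, if the wrist force passes 120 N, or if a joint passes its speed limit or range.

## Working session

There is one attempt and no reset: what is moved stays moved. The work goes in short steps, Python scripts to look and compute and a tool call to move; the robot and the scene stay as the last step left them, time stands still between calls to the robot, and variables do not carry over. Pictures are saved under pics/ and viewed, at most 14 in all, crops included, and the job is handed in when it is done.

```bash
ls; mkdir -p pics; python3 - <<'E'
from plant import sensors, read_camera, robot
import cv2,numpy as np
for n in ("top","scene"):
    c=read_camera(n); cv2.imwrite(f"pics/{n}0.png",c["image"][:,:,::-1]); np.savez(f"{n}0.npz",**c)
    print(n,c["fx"],c["dist"],(-c["R"].T@c["t"]).round(3))
s=sensors.read_state();print(s["t"],s["tool_pos"],s["orientation"],s["opening"],robot.tcp_to_tips)
E
```

```text
pics
top 397.04010792271936 [-0.08257864  0.          0.          0.          0.        ] [ 0.382 -0.043  1.017]
scene 379.5966106977516 [0.02666213 0.         0.         0.         0.        ] [ 0.218 -0.582  0.714]
0.1 [ 0.16678309 -0.57583708  0.23168994] [-3.10878342e+00 -4.40992283e-01  1.38281967e-04] 0.09283964575814421 0.014
```

View pics/top0.png

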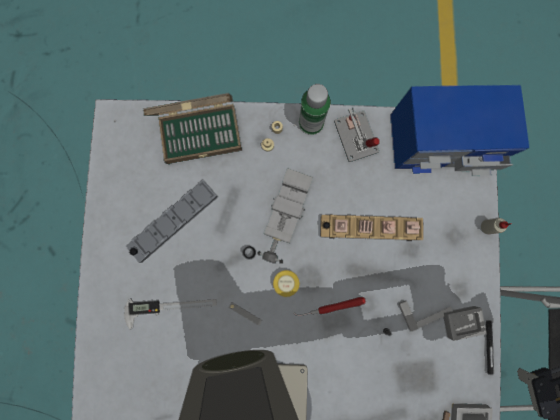

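View pics/scene0.png

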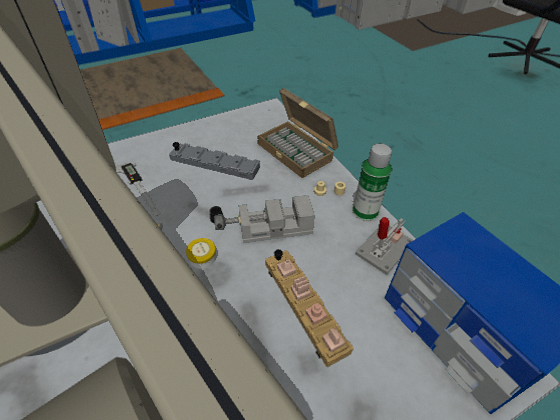

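The top view shows the rack at cols 320–422, row 227, with its knob at (326,226) on the left. The magazine runs from (133,251), its knob, to (210,187). A vise stands between them at about (288,205), and the loupe is at (250,253). Next I'll measure these from depth.

```bash
cat > h.py <<'E'
import numpy as np, cv2
def pts(c):
    d=c["depth"]; h,w=d.shape; u,v=np.meshgrid(np.arange(w),np.arange(h))
    K=np.array([[c["fx"],0,c["cx"]],[0,c["fy"],c["cy"]],[0,0,1.]])
    n=cv2.undistortPoints(np.stack([u,v],-1).reshape(-1,1,2).astype(float),K,np.array(c["dist"])).reshape(h,w,2)
    P=np.concatenate([n*d[...,None],d[...,None]],-1)
    return (P-c["t"])@c["R"]
def ortho(c,x0,x1,y0,y1,s,z):
    "image of plane z; rows: x decreasing, cols: y decreasing; s m/pixel"
    ys=np.arange(y1,y0,-s); xs=np.arange(x1,x0,-s); Y,X=np.meshgrid(ys,xs)
    K=np.array([[c["fx"],0,c["cx"]],[0,c["fy"],c["cy"]],[0,0,1.]])
    W=np.stack([X,Y,0*X+z],-1).reshape(-1,1,3)
    p,_=cv2.projectPoints(W,cv2.Rodrigues(c["R"])[0],np.array(c["t"],float),K,np.array(c["dist"]))
    p=p.reshape(*X.shape,2).astype(np.float32)
    return cv2.remap(c["image"],p[...,0],p[...,1],cv2.INTER_CUBIC)[:,:,::-1]
E
python3 - <<'E'
import numpy as np,cv2
from h import *
c=dict(np.load("top0.npz")); P=pts(c); z=P[...,2]
print("bench z",[z[r,q].round(4) for r,q in((290,150),(160,260),(260,400),(200,110))])
for n,(r0,r1,c0,c1) in dict(rack=(205,250,312,432),mag=(172,270,118,225)).items():
    Q=P[r0:r1,c0:c1].reshape(-1,3); m=(Q[:,2]>0.015)&(Q[:,2]<0.08)
    A=Q[m]; print(n,len(A),cv2.minAreaRect((A[:,:2]*1000).astype(np.float32)),np.percentile(A[:,2],[5,50,95,99]).round(4))
    k=A[A[:,2]>.036]; 
    print("high",k[:,:3].round(3)[:60:3].tolist())
for n,(r0,r1,c0,c1) in dict(vise=(165,265,258,318),loupe=(240,265,240,262),b1=(118,135,268,286),b2=(136,153,258,278),bottle=(80,135,298,332),yel=(265,300,270,303),cab=(85,170,390,520)).items():
    Q=P[r0:r1,c0:c1].reshape(-1,3); Q=Q[Q[:,2]>.012]; print(n,Q.min(0).round(3),Q.max(0).round(3))
a=ortho(c,.36,.6,-.42,-.1,.0005,.028); b=ortho(c,.33,.6,.08,.4,.0005,.028)
cv2.imwrite("pics/o.png",cv2.resize(np.vstack([a,b]),None,fx=.58,fy=.58,interpolation=cv2.INTER_AREA))
cv2.imwrite("pics/orack.png",a)
E
```

```text
bench z [np.float64(-0.0021), np.float64(0.0005), np.float64(0.0016), np.float64(0.0019)]
rack 2253 ((452.5709533691406, -264.04779052734375), (258.6222839355469, 56.49958419799805), 89.61222839355469) [0.0204 0.0276 0.054  0.0624]
high [[0.467, -0.169, 0.036], [0.468, -0.184, 0.036], [0.467, -0.191, 0.04], [0.465, -0.171, 0.037], [0.465, -0.178, 0.04], [0.465, -0.196, 0.039], [0.465, -0.235, 0.053], [0.465, -0.245, 0.056], [0.467, -0.259, 0.036], [0.461, -0.141, 0.04], [0.461, -0.148, 0.041], [0.462, -0.176, 0.04], [0.462, -0.183, 0.039], [0.463, -0.191, 0.039], [0.464, -0.233, 0.039], [0.462, -0.236, 0.061], [0.462, -0.246, 0.062], [0.462, -0.253, 0.063], [0.466, -0.304, 0.036], [0.466, -0.316, 0.038]]
mag 2303 ((453.209716796875, 243.75592041015625), (58.161712646484375, 260.3555908203125), 42.54616165161133) [0.0195 0.0237 0.0307 0.0427]
high [[0.382, 0.335, 0.043], [0.382, 0.328, 0.042], [0.379, 0.333, 0.041], [0.38, 0.325, 0.044], [0.377, 0.332, 0.044], [0.377, 0.325, 0.043], [0.374, 0.335, 0.043], [0.375, 0.328, 0.041], [0.375, 0.321, 0.039], [0.372, 0.33, 0.042], [0.372, 0.323, 0.04], [0.37, 0.331, 0.047], [0.37, 0.324, 0.044], [0.367, 0.33, 0.043], [0.367, 0.324, 0.038]]
vise [ 0.357 -0.107  0.012] [0.588 0.02  1.017]
loupe [0.367 0.012 0.012] [0.397 0.059 0.036]
b1 [ 0.382 -0.043  0.012] [ 0.722 -0.004  1.017]
b2 [ 0.382 -0.043  0.012] [0.673 0.023 1.017]
bottle [ 0.382 -0.14   0.013] [ 0.754 -0.043  1.017]
yel [ 0.278 -0.081  0.026] [ 0.382 -0.02   1.017]
cab [ 0.382 -0.584  0.012] [ 0.776 -0.043  1.017]
```

View pics/orack.png

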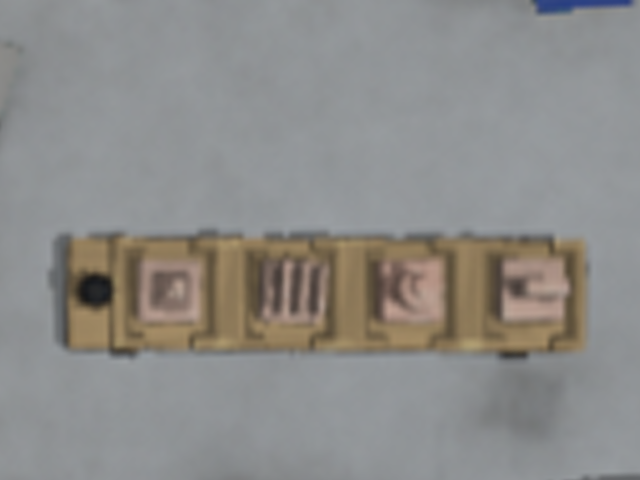

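The rack holds, from the knob outward: tapered, fins, stepped round, blade. Pocket spacing (electrodes at ortho cols 171, 295, 410 and 533) and the knob at col 95 put the rack origin about 12 mm off the body's centre, so the same should hold for the magazine. Next I'll refine the electrode bases and get obstacle heights.

```bash
python3 - <<'E'
import numpy as np,cv2
from h import *
c=dict(np.load("top0.npz")); P=pts(c); v=c["depth"]>0
for n,(r0,r1,c0,c1) in dict(vise=(165,265,262,318),loupe=(240,265,240,258),b1=(118,135,268,286),b2=(136,153,258,276),bottle=(80,135,298,332),yel=(265,300,270,303),cab=(85,180,388,530),box=(90,162,140,245)).items():
    Q=P[r0:r1,c0:c1][v[r0:r1,c0:c1]]; Q=Q[Q[:,2]>.012]; print(n,Q.min(0).round(3),Q.max(0).round(3))
s=.0005;a=ortho(c,.36,.6,-.42,-.1,s,.036).astype(int)
m=((a[...,2]-a[...,1]>18)&(a[...,0]>a[...,1]-14)&(a[...,2]-a[...,0]<60)).astype(np.uint8)
print([a[290,q].tolist() for q in(150,230,350,430)])
n,l,st,ce=cv2.connectedComponentsWithStats(cv2.morphologyEx(m,cv2.MORPH_CLOSE,np.ones((9,9))))
for i in range(1,n):
    if st[i,4]>800:
        x,y,w,h=st[i,:4]; print("bbox y",round(-.1-(x+w/2)*s,4),"x",round(.6-(y+h/2)*s,4),"size mm",w/2,h/2,cv2.minAreaRect(np.argwhere(l==i)[:,::-1].astype(np.float32))[2])
b=ortho(c,.33,.58,.08,.4,s,.028); cv2.imwrite("pics/omag.png",b)
E
```

```text
vise [ 0.357 -0.107  0.012] [0.588 0.009 0.076]
loupe [0.367 0.022 0.012] [0.397 0.059 0.036]
b1 [ 0.694 -0.027  0.012] [ 0.722 -0.004  0.028]
b2 [ 0.646 -0.008  0.012] [0.673 0.023 0.034]
bottle [ 0.694 -0.14   0.013] [ 0.754 -0.073  0.206]
yel [ 0.278 -0.081  0.026] [ 0.339 -0.02   0.037]
cab [ 0.583 -0.585  0.012] [ 0.776 -0.315  0.191]
box [0.605 0.074 0.012] [0.771 0.292 0.159]
[[97, 105, 123], [88, 119, 138], [88, 119, 140], [137, 151, 180]]
bbox y -0.2458 x 0.454 size mm 31.5 31.0 4.398705005645752
bbox y -0.3655 x 0.4545 size mm 33.0 30.0 90.0
bbox y -0.1833 x 0.454 size mm 29.5 29.0 2.1610794067382812
bbox y -0.302 x 0.4538 size mm 29.0 29.5 88.63607025146484
```

View pics/omag.png

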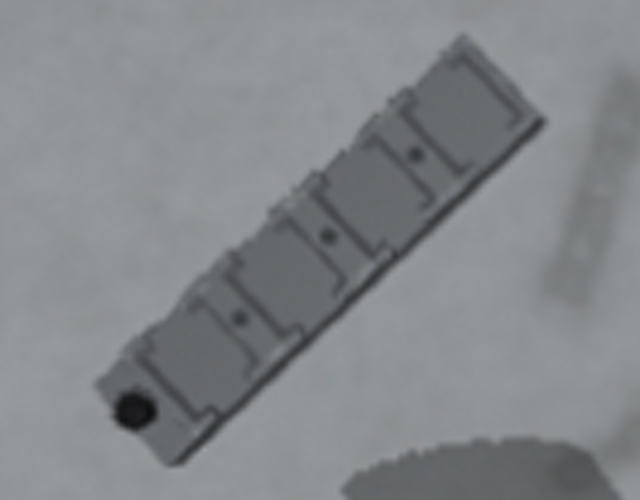

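The magazine's divider holes are at (239,317), (328,236) and (416,154) with the knob at (134,410). That gives origin (0.4615, 0.2358) and row direction 132.6°. The 60.15 mm hole spacing matches, and so does the knob at 128 mm. I'll turn the tool and go over pocket 1.

Units first: shifts go in shares of 50 cm and turns go in shares of pi rad. So -0.145 rad is -0.0462.

```bash
cat > g.py <<'E'
import sys,numpy as np
from scipy.spatial.transform import Rotation as R
from plant import sensors
# usage: g.py place pocket z   -> remaining turn (tool z) and shift in tool axes AFTER the turn
place,k,z=sys.argv[1],int(sys.argv[2]),float(sys.argv[3])
o,a=dict(r=((.4535,-.274),89.6),m=((.4615,.2358),132.6))[place]
a=np.radians(a); u=np.array([np.cos(a),np.sin(a)])
p=np.array(o)+u*[.09,.03,-.03,-.09][k-1]
s=sensors.read_state(); M=R.from_rotvec(s["orientation"]).as_matrix()
th=np.arctan2(M[1,0],M[0,0]); tilt=np.degrees(np.arccos(-M[2,2]))
d=(a-th+np.pi/2)%np.pi-np.pi/2
M2=M@R.from_rotvec([0,0,-d]).as_matrix()
print("turn",round(-d,4),"shift",(M2.T@(np.array([*p,z])-s["tool_pos"])).round(4),"tilt",tilt.round(2),"pos",np.round(s["tool_pos"],4),"t",s["t"],"q6",s["q"][5].round(2),"F",np.round(s["force"],1),"open",round(s["opening"],4))
E
python3 g.py r 1 .15
```

```text
turn -1.282 shift [0.3937 0.2846 0.0822] tilt 0.1 pos [ 0.1668 -0.5758  0.2317] t 0.1 q6 -0.09 F [ 0.1  0.9 -0.2] open 0.0928
```

send_path(segments=[0.093,0,0,0,-0.0452,0.093,0,0,0,-0.0452,0.093,0,0,0,-0.0452,0.093,0,0,0,-0.0452,0.093,0,0,0,-0.0452,0.093,0,0,0,-0.0452,0.093,0,0,0,-0.0452,0.093,0,0,0,-0.0452,0.093,0,0,0,-0.0462,0.093,0,0,0,0], grip_force=30)

```text
t: 1.1
tool_pos: [0.1668, -0.5761, 0.2321]
orientation: [-2.227, -2.215, -0.001]
force: [-0.3, 0.4, 0.2]
opening: 0.0931
gripper_force: 0.0
```

```bash
python3 g.py r 1 .15; python3 g.py m 1 .15
```

```text
turn 0.0014 shift [0.394  0.2846 0.0824] tilt 0.05 pos [ 0.1668 -0.5761  0.2321] t 1.1 q6 -1.37 F [-0.3  0.4  0.2] open 0.0931
turn -0.7491 shift [0.4881 0.7664 0.0828] tilt 0.05 pos [ 0.1668 -0.5761  0.2321] t 1.1 q6 -1.37 F [-0.3  0.4  0.2] open 0.0931
```

Scaled: 0.029 m is 0.058, 0.021 m is 0.042.

send_path(segments=[0.093,0.03,0.021,0,0,0.093,0.058,0.042,0,0,0.093,0.058,0.042,0,0,0.093,0.058,0.042,0,0,0.093,0.058,0.042,0,0,0.093,0.058,0.042,0,0,0.093,0.058,0.042,0,0,0.093,0.058,0.042,0,0,0.093,0.058,0.042,0,0,0.093,0.058,0.042,0,0,0.093,0.058,0.042,0,0,0.093,0.058,0.042,0.02,0,0.093,0.058,0.042,0.04,0,0.093,0.04,0.03,0.04,0,0.093,0.02,0.014,0.02,0,0.093,0,0,0,0,0.093,0,0,0,0], quiet=true)

```text
ok
```

```bash
python3 g.py r 1 .04; python3 - <<'E'
from plant import read_camera
import cv2,numpy as np
c=read_camera("wrist"); np.savez("w1.npz",**c); cv2.imwrite("pics/w1.png",c["image"][:,:,::-1])
E
```

```text
turn -0.0022 shift [ 2.300e-03 -1.000e-04  1.331e-01] tilt 0.03 pos [ 0.4542 -0.1863  0.1731] t 2.8 q6 -0.48 F [-0.2  0.4 -0.5] open 0.0931
```

View pics/w1.png

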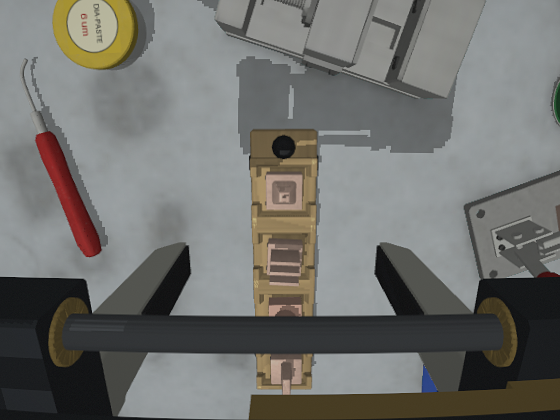

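The wrist view shows the rack upright in the frame: knob at (283,147), tapered electrode base at (284,191), fins at (286,260). I'll cross-check their positions.

```bash
python3 - <<'E'
import numpy as np,cv2
from h import *
c=dict(np.load("w1.npz"))
K=np.array([[c["fx"],0,c["cx"]],[0,c["fy"],c["cy"]],[0,0,1.]])
for n,p,z in (("knob",(283,147),.044),("e1",(284,191),.036),("rackTL",(251,130),.028),("TR",(317,129),.028),("e2",(286,260),.036)):
    r=c["R"].T@np.append(cv2.undistortPoints(np.array([[p]],float),K,np.array(c["dist"])).ravel(),1); C=-c["R"].T@c["t"]
    print(n,(C+r*(z-C[2])/r[2]).round(4))
a=ortho(c,.39,.52,-.30,-.12,.00025,.036); cv2.imwrite("pics/w1o.png",a)
E
```

```text
knob [ 0.4545 -0.1448  0.044 ]
e1 [ 0.455  -0.1817  0.036 ]
rackTL [ 0.4289 -0.1328  0.028 ]
TR [ 0.482  -0.1326  0.028 ]
e2 [ 0.4561 -0.2433  0.036 ]
```

View pics/w1o.png

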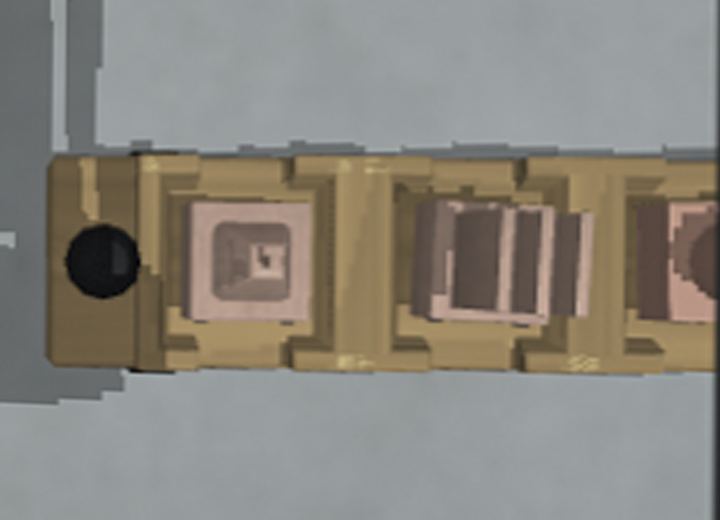

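The wrist camera agrees to about 1 mm: pocket-1 window mid y ≈ −0.182, rack x ≈ 0.4545. I'll nudge the rack origin to match, then descend and grip.

Scaled: 0.03 m is 0.06, 0.0033 m is 0.0066, -0.002 rad is -0.0006.

```bash
sed -i 's/(.4535,-.274)/(.4545,-.273)/' g.py
```

send_path(segments=[0.093,0.0066,0.0016,0.04,-0.0006,0.093,0,0,0.06,0,0.093,0,0,0.06,0,0.093,0,0,0.06,0,0.093,0,0,0.03,0,0.093,0,0,0.016,0,0.093,0,0,0,0,0.093,0,0,0,0,0.093,0,0,0,0])

```text
t: 3.75
tool_pos: [0.4564, -0.1832, 0.0412]
orientation: [2.227, 2.212, 0.001]
force: [-0.4, -0.1, 0.7]
opening: 0.0933
gripper_force: 0.0
```

```bash
python3 g.py r 1 .039
```

```text
turn 0.0005 shift [ 0.0002 -0.0012  0.0022] tilt 0.15 pos [ 0.4564 -0.1832  0.0412] t 3.75 q6 -0.48 F [-0.4 -0.1  0.7] open 0.0933
```

Scaled: 0.002 m is 0.004, -0.0012 m is -0.0024.

send_path(segments=[0.093,0,-0.0024,0.004,0,0.06,0,0,0,0,0.04,0,0,0,0,0.025,0,0,0,0,0.02,0,0,0,0,0.02,0,0,0,0,0.02,0,0,0,0,0.02,0,0,0,0,0.02,0,0,0,0,0.02,0,0,0,0,0.02,0,0,0,0,0.02,0,0,0,0], grip_force=30)

```text
t: 4.95
tool_pos: [0.4542, -0.1823, 0.0376]
orientation: [2.228, 2.215, 0.0]
force: [0.4, -0.6, -1.5]
opening: 0.0296
gripper_force: 30.0
```

```bash
python3 g.py r 1 .039
```

```text
turn 0.001 shift [-0.0007  0.001  -0.0014] tilt 0.01 pos [ 0.4542 -0.1823  0.0376] t 4.95 q6 -0.48 F [ 0.4 -0.6 -1.5] open 0.0296
```

Scaled: -0.03 m is -0.06, -0.022 m is -0.044, -0.13 rad is -0.0414.

send_path(segments=[0.02,0,0,-0.01,0,0.02,0,0,-0.03,0,0.02,0,0,-0.06,0,0.02,0,0,-0.06,0,0.02,0,0,-0.06,0,0.02,0,0,-0.044,0,0.02,0,0,0,-0.0318,0.02,0,0,0,-0.0414,0.02,0,0,0,-0.0414,0.02,0,0,0,-0.0414,0.02,0,0,0,-0.0414,0.02,0,0,0,-0.0414,0.02,0,0,0,0])

```text
t: 6.25
tool_pos: [0.4539, -0.1822, 0.1697]
orientation: [-1.259, -2.878, 0.0]
force: [-0.4, -0.6, -2.0]
opening: 0.0298
gripper_force: 30.0
```

```bash
python3 g.py m 1 .17
```

```text
turn 0.0026 shift [ 3.926e-01  2.885e-01 -2.000e-04] tilt 0.02 pos [ 0.4539 -0.1822  0.1697] t 6.25 q6 -1.23 F [-0.4 -0.6 -2. ] open 0.0298
```

Scaled: 0.028 m is 0.056, 0.0206 m is 0.0412, 0.0026 rad is 0.0008.

send_path(segments=[0.02,0.028,0.0208,0,0,0.02,0.056,0.0412,0,0,0.02,0.056,0.0412,0,0,0.02,0.056,0.0412,0,0,0.02,0.056,0.0412,0,0,0.02,0.056,0.0412,0,0,0.02,0.056,0.0412,0,0,0.02,0.056,0.0412,0,0,0.02,0.056,0.0412,0,0,0.02,0.056,0.0412,0,0,0.02,0.056,0.0412,0,0,0.02,0.056,0.0412,0,0,0.02,0.056,0.0412,0,0,0.02,0.056,0.0412,0,0,0.02,0.0292,0.0208,0,0.0008,0.02,0,0,0,0,0.02,0,0,0,0])

```text
t: 7.95
tool_pos: [0.4003, 0.3018, 0.1695]
orientation: [-1.268, -2.874, 0.001]
force: [-0.2, -0.3, -1.6]
opening: 0.0298
gripper_force: 30.0
```

```bash
python3 g.py m 1 .039; python3 - <<'E'
from plant import read_camera
from h import *
c=read_camera("wrist"); np.savez("w2.npz",**c); cv2.imwrite("pics/w2.png",c["image"][:,:,::-1])
E
```

```text
turn -0.0035 shift [0.     0.0004 0.1305] tilt 0.05 pos [0.4003 0.3018 0.1695] t 7.95 q6 -0.2 F [-0.2 -0.3 -1.6] open 0.0298
```

View pics/w2.png

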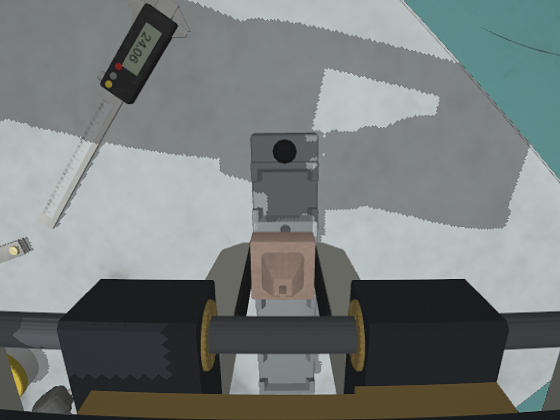

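The wrist view shows the electrode between the fingers at (283,265) and the magazine knob at (284,151), with its end corners at (251,134) and (319,134). I'll compute the knob's position as a check.

```bash
python3 - <<'E'
from h import *
c=dict(np.load("w2.npz"))
K=np.array([[c["fx"],0,c["cx"]],[0,c["fy"],c["cy"]],[0,0,1.]])
a=np.radians(132.6);u=np.array([np.cos(a),np.sin(a)])
for n,p,z in (("knob",(284.5,151),.044),("TL",(251,134),.028),("TR",(319,134),.028),("hole",(286,229),.028)):
    r=c["R"].T@np.append(cv2.undistortPoints(np.array([[p]],float),K,np.array(c["dist"])).ravel(),1); C=-c["R"].T@c["t"]
    X=C+r*(z-C[2])/r[2]; d=X[:2]-[.4615,.2358]; print(n,X.round(4),"mag y",(d@u).round(4),"x",(d@[u[1],-u[0]]).round(4))
E
```

```text
knob [0.3744 0.3315 0.044 ] mag y 0.1294 x 0.0007
TL [0.347 0.322 0.028] mag y 0.141 x -0.026
TR [0.3871 0.3586 0.028 ] mag y 0.1407 x 0.0283
hole [0.4219 0.2815 0.028 ] mag y 0.0605 x 0.0018
```

Scaled: 0.03 m is 0.06, 0.001 m is 0.002, -0.003 rad is -0.001.

```bash
sed -i 's/(.4615,.2358)/(.4615,.2372)/' g.py
```

send_path(segments=[0.02,0.002,0.002,0.04,-0.001,0.02,0,0,0.06,0,0.02,0,0,0.06,0,0.02,0,0,0.05,0,0.02,0,0,0.03,0,0.02,0,0,0.012,0,0.02,0,0,0,0,0.02,0,0,0,0])

```text
t: 8.8
tool_pos: [0.4015, 0.3033, 0.0447]
orientation: [1.263, 2.876, 0.002]
force: [0.3, -0.3, -1.8]
opening: 0.0297
gripper_force: 30.0
```

```bash
python3 g.py m 1 .038
```

```text
turn -0.0002 shift [ 0.0007 -0.0006  0.0067] tilt 0.08 pos [0.4015 0.3033 0.0447] t 8.8 q6 -0.2 F [ 0.3 -0.3 -1.8] open 0.0297
```

Scaled: 0.003 m is 0.006, 0.002 m is 0.004.

send_path(segments=[0.02,0,0,0.006,0,0.02,0,0,0.004,0,0.02,0,0,0.002,0,0.02,0,0,0,0,0.02,0,0,0,0])

```text
t: 9.3
tool_pos: [0.4007, 0.3035, 0.0377]
orientation: [1.261, 2.877, 0.0]
force: [0.7, -0.1, -1.2]
opening: 0.0297
gripper_force: 30.0
```

```bash
python3 g.py m 1 .038
```

```text
turn 0.0009 shift [ 0.0001 -0.0001 -0.0003] tilt 0.01 pos [0.4007 0.3035 0.0377] t 9.3 q6 -0.2 F [ 0.7 -0.1 -1.2] open 0.0297
```

Scaled: -0.03 m is -0.06, -0.022 m is -0.044.

send_path(segments=[0.034,0,0,0,0,0.04,0,0,0,0,0.05,0,0,0,0,0.08,0,0,0,0,0.08,0,0,0,0,0.08,0,0,0,0,0.08,0,0,-0.02,0,0.08,0,0,-0.06,0,0.08,0,0,-0.06,0,0.08,0,0,-0.06,0,0.08,0,0,-0.044,0,0.08,0,0,-0.02,0,0.08,0,0,0,0])

```text
t: 10.6
tool_pos: [0.4016, 0.304, 0.1717]
orientation: [1.261, 2.875, 0.005]
force: [-0.2, -0.0, 0.7]
opening: 0.0799
gripper_force: 0.0
```

```bash
python3 g.py r 2 .17; python3 - <<'E'
from plant import read_camera
from h import *
c=read_camera("wrist"); np.savez("w3.npz",**c); cv2.imwrite("pics/w3.png",c["image"][:,:,::-1])
E
```

```text
turn 0.7514 shift [-0.5466  0.0569  0.0008] tilt 0.2 pos [0.4016 0.304  0.1717] t 10.6 q6 -0.2 F [-0.2 -0.   0.7] open 0.0799
```

View pics/w3.png

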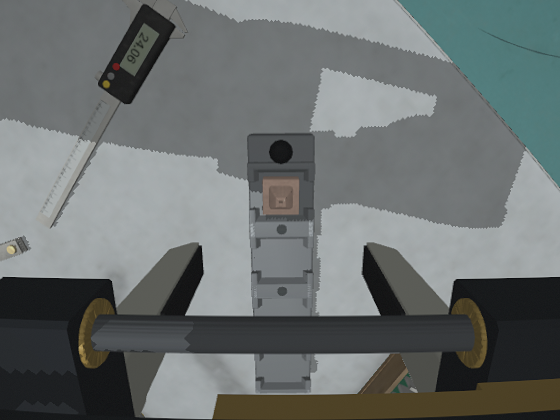

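The tapered electrode sits square and centred in magazine pocket 1, at (281,196). Next is the fin electrode in rack pocket 2.

Scaled: 0.13 rad is 0.0414.

send_path(segments=[0.08,0,0,0,0.0382,0.08,0,0,0,0.0414,0.08,0,0,0,0.0414,0.08,0,0,0,0.0414,0.08,0,0,0,0.0414,0.08,0,0,0,0.0353], quiet=true)

```text
ok
```

send_path(segments=[0.08,-0.03,0.003,0,0,0.08,-0.062,0.0064,0,0,0.08,-0.062,0.0064,0,0,0.08,-0.062,0.0064,0,0,0.08,-0.062,0.0064,0,0,0.08,-0.062,0.0064,0,0,0.08,-0.062,0.0064,0,0,0.08,-0.062,0.0064,0,0,0.08,-0.062,0.0064,0,0,0.08,-0.062,0.0064,0,0,0.08,-0.062,0.0064,0,0,0.08,-0.062,0.0064,0,0,0.08,-0.062,0.0064,0,0,0.08,-0.062,0.0064,0,0,0.08,-0.062,0.0064,0,0,0.08,-0.062,0.0064,0,0,0.08,-0.062,0.0064,0,0,0.08,-0.062,0.0064,0,0,0.08,-0.0092,0.002,0,0,0.08,0,0,0,0])

```text
t: 13.25
tool_pos: [0.4527, -0.2441, 0.1684]
orientation: [-2.227, -2.212, 0.001]
force: [-0.8, 0.1, -0.2]
opening: 0.0803
gripper_force: 0.0
```

```bash
python3 g.py r 2 .038
```

```text
turn 0.0004 shift [0.0009 0.0022 0.1304] tilt 0.14 pos [ 0.4527 -0.2441  0.1684] t 13.25 q6 -0.59 F [-0.8  0.1 -0.2] open 0.0803
```

Scaled: 0.03 m is 0.06, 0.025 m is 0.05.

send_path(segments=[0.08,0.0018,0.004,0.04,0,0.08,0,0,0.06,0,0.08,0,0,0.06,0,0.08,0,0,0.05,0,0.08,0,0,0.03,0,0.08,0,0,0.016,0,0.08,0,0,0,0,0.08,0,0,0,0,0.08,0,0,0,0])

```text
t: 14.15
tool_pos: [0.457, -0.2433, 0.0432]
orientation: [2.227, 2.213, 0.001]
force: [0.5, -0.4, 0.6]
opening: 0.0799
gripper_force: 0.0
```

```bash
python3 g.py r 2 .038
```

```text
turn 0.0006 shift [ 0.0003 -0.0023  0.0052] tilt 0.14 pos [ 0.457  -0.2433  0.0432] t 14.15 q6 -0.58 F [ 0.5 -0.4  0.6] open 0.0799
```

Scaled: 0.0035 m is 0.007, -0.001 m is -0.002.

send_path(segments=[0.08,0,-0.002,0.007,0,0.06,0,0,0,0,0.04,0,0,0,0,0.025,0,0,0,0,0.02,0,0,0,0,0.02,0,0,0,0,0.02,0,0,0,0,0.02,0,0,0,0,0.02,0,0,0,0,0.02,0,0,0,0,0.02,0,0,0,0], grip_force=30)

```text
t: 15.25
tool_pos: [0.455, -0.2427, 0.0381]
orientation: [2.229, 2.214, -0.0]
force: [0.4, 0.1, 0.9]
opening: 0.03
gripper_force: 29.6
```

```bash
python3 g.py r 2 .038
```

```text
turn 0.0004 shift [-0.0004 -0.0002  0.0001] tilt 0.0 pos [ 0.455  -0.2427  0.0381] t 15.25 q6 -0.58 F [0.4 0.1 0.9] open 0.03
```

Scaled: -0.03 m is -0.06, -0.022 m is -0.044, -0.13 rad is -0.0414.

send_path(segments=[0.02,0,0,-0.01,0,0.02,0,0,-0.03,0,0.02,0,0,-0.06,0,0.02,0,0,-0.06,0,0.02,0,0,-0.06,0,0.02,0,0,-0.044,0,0.02,0,0,0,-0.0318,0.02,0,0,0,-0.0414,0.02,0,0,0,-0.0414,0.02,0,0,0,-0.0414,0.02,0,0,0,-0.0414,0.02,0,0,0,-0.0414,0.02,0,0,0,0])

```text
t: 16.55
tool_pos: [0.4551, -0.2428, 0.1713]
orientation: [1.259, 2.877, -0.0]
force: [0.6, -0.0, -2.1]
opening: 0.0301
gripper_force: 29.6
```

```bash
python3 g.py m 2 .17
```

```text
turn 0.002 shift [0.3789 0.3296 0.001 ] tilt 0.06 pos [ 0.4551 -0.2428  0.1713] t 16.55 q6 -1.34 F [ 0.6 -0.  -2.1] open 0.0301
```

Scaled: 0.0253 m is 0.0506, 0.022 m is 0.044.

send_path(segments=[0.02,0.0252,0.022,0,0,0.02,0.0506,0.044,0,0,0.02,0.0506,0.044,0,0,0.02,0.0506,0.044,0,0,0.02,0.0506,0.044,0,0,0.02,0.0506,0.044,0,0,0.02,0.0506,0.044,0,0,0.02,0.0506,0.044,0,0,0.02,0.0506,0.044,0,0,0.02,0.0506,0.044,0,0,0.02,0.0506,0.044,0,0,0.02,0.0506,0.044,0,0,0.02,0.0506,0.044,0,0,0.02,0.0506,0.044,0,0,0.02,0.0506,0.044,0,0,0.02,0.0242,0.0212,0,0,0.02,0,0,0,0,0.02,0,0,0,0])

```text
t: 18.35
tool_pos: [0.4407, 0.2591, 0.1701]
orientation: [-1.263, -2.876, 0.001]
force: [-0.4, 0.1, -1.5]
opening: 0.0298
gripper_force: 29.6
```

```bash
python3 g.py m 2 .038
```

```text
turn -0.0005 shift [-1.000e-04  6.000e-04  1.321e-01] tilt 0.05 pos [0.4407 0.2591 0.1701] t 18.35 q6 -0.31 F [-0.4  0.1 -1.5] open 0.0298
```

Scaled: 0.03 m is 0.06, 0.006 m is 0.012.

send_path(segments=[0.02,0,0,0.04,0,0.02,0,0,0.06,0,0.02,0,0,0.06,0,0.02,0,0,0.05,0,0.02,0,0,0.03,0,0.02,0,0,0.012,0,0.02,0,0,0,0,0.02,0,0,0.004,0,0.02,0,0,0.004,0,0.02,0,0,0.002,0,0.02,0,0,0,0,0.02,0,0,0,0])

```text
t: 19.55
tool_pos: [0.4413, 0.2595, 0.0394]
orientation: [1.263, 2.876, 0.001]
force: [1.0, 0.2, -1.5]
opening: 0.0297
gripper_force: 29.6
```

```bash
python3 g.py m 2 .038
```

```text
turn 0.0 shift [-0.0001 -0.0002  0.0014] tilt 0.03 pos [0.4413 0.2595 0.0394] t 19.55 q6 -0.31 F [ 1.   0.2 -1.5] open 0.0297
```

Scaled: 0.001 m is 0.002.

send_path(segments=[0.02,0,0,0.002,0,0.02,0,0,0,0,0.02,0,0,0,0])

```text
t: 19.85
tool_pos: [0.4411, 0.2594, 0.0381]
orientation: [-1.263, -2.877, -0.0]
force: [-0.4, -0.2, -2.2]
opening: 0.0295
gripper_force: 29.6
```

send_path(segments=[0.034,0,0,0,0,0.04,0,0,0,0,0.05,0,0,0,0,0.08,0,0,0,0,0.08,0,0,0,0,0.08,0,0,0,0,0.08,0,0,-0.02,0,0.08,0,0,-0.06,0,0.08,0,0,-0.06,0,0.08,0,0,-0.06,0,0.08,0,0,-0.044,0,0.08,0,0,-0.02,0,0.08,0,0,0,0,0.08,0,0,0,0], quiet=true)

```text
ok
```

```bash
python3 g.py r 3 .17
```

```text
turn 0.7503 shift [-5.62e-01  1.75e-02 -5.00e-04] tilt 0.06 pos [0.4407 0.2591 0.1693] t 21.25 q6 -0.31 F [0.1 0.6 0.1] open 0.0802
```

Scaled: 0.13 rad is 0.0414.

send_path(segments=[0.08,0,0,0,0.0382,0.08,0,0,0,0.0414,0.08,0,0,0,0.0414,0.08,0,0,0,0.0414,0.08,0,0,0,0.0414,0.08,0,0,0,0.035], quiet=true)

```text
ok
```

send_path(segments=[0.08,-0.032,0.001,0,0,0.08,-0.064,0.002,0,0,0.08,-0.064,0.002,0,0,0.08,-0.064,0.002,0,0,0.08,-0.064,0.002,0,0,0.08,-0.064,0.002,0,0,0.08,-0.064,0.002,0,0,0.08,-0.064,0.002,0,0,0.08,-0.064,0.002,0,0,0.08,-0.064,0.002,0,0,0.08,-0.064,0.002,0,0,0.08,-0.064,0.002,0,0,0.08,-0.064,0.002,0,0,0.08,-0.064,0.002,0,0,0.08,-0.064,0.002,0,0,0.08,-0.064,0.002,0,0,0.08,-0.064,0.002,0,0,0.08,-0.064,0.002,0,0,0.08,-0.004,0,0,0,0.08,0,0,0,0], quiet=true)

```text
ok
```

send_path(segments=[0.08,0,0,0,0], quiet=true)

```text
ok
```

```bash
python3 g.py r 3 .038;  python3 - <<'E'
from plant import read_camera
from h import *
c=read_camera("wrist"); cv2.imwrite("pics/w4.png",ortho(c,.39,.52,-.40,-.12,.0005,.036))
E
```

```text
turn 0.0016 shift [-0.0012  0.0003  0.1312] tilt 0.11 pos [ 0.4542 -0.3019  0.1693] t 23.95 q6 -0.68 F [-0.4 -0.5 -0.2] open 0.0802
```

View pics/w4.png

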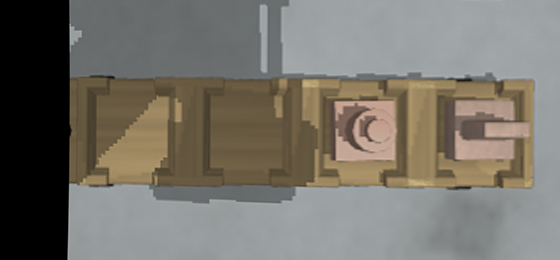

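Pockets 1 and 2 are empty. The round electrode's base is centred at (364,130), i.e. (0.455, −0.302), and the blade base at (484,130), i.e. y −0.362. Both are as expected.

Scaled: 0.03 m is 0.06, 0.025 m is 0.05, 0.001 rad is 0.0003.

send_path(segments=[0.08,-0.0016,0,0.04,0.0003,0.08,0,0,0.06,0,0.08,0,0,0.06,0,0.08,0,0,0.05,0,0.08,0,0,0.03,0,0.08,0,0,0.016,0,0.08,0,0,0.004,0,0.08,0,0,0,0,0.08,0,0,0,0,0.08,0,0,0,0])

```text
t: 25.0
tool_pos: [0.4557, -0.3042, 0.0414]
orientation: [2.228, 2.212, 0.0]
force: [0.1, -0.0, -0.8]
opening: 0.08
gripper_force: 0.0
```

```bash
python3 g.py r 3 .038
```

```text
turn -0.0005 shift [ 0.0011 -0.0014  0.0034] tilt 0.12 pos [ 0.4557 -0.3042  0.0414] t 25.0 q6 -0.67 F [ 0.1 -0.  -0.8] open 0.08
```

Scaled: 0.0015 m is 0.003, 0.001 m is 0.002.

send_path(segments=[0.08,0.002,-0.001,0.003,0,0.06,0,0,0,0,0.04,0,0,0,0,0.025,0,0,0,0,0.02,0,0,0,0,0.02,0,0,0,0,0.02,0,0,0,0,0.02,0,0,0,0,0.02,0,0,0,0,0.02,0,0,0,0,0.02,0,0,0,0], grip_force=30)

```text
t: 26.1
tool_pos: [0.4545, -0.3026, 0.0386]
orientation: [2.23, 2.213, 0.0]
force: [0.0, -0.1, -0.7]
opening: 0.0298
gripper_force: 30.0
```

```bash
python3 g.py r 3 .038
```

```text
turn -0.0006 shift [-0.0004 -0.0002  0.0006] tilt 0.0 pos [ 0.4545 -0.3026  0.0386] t 26.1 q6 -0.67 F [ 0.  -0.1 -0.7] open 0.0298
```

send_path(segments=[0.02,0,0,-0.01,0,0.02,0,0,-0.03,0,0.02,0,0,-0.06,0,0.02,0,0,-0.06,0,0.02,0,0,-0.06,0,0.02,0,0,-0.044,0,0.02,0,0,0,-0.0318,0.02,0,0,0,-0.0414,0.02,0,0,0,-0.0414,0.02,0,0,0,-0.0414,0.02,0,0,0,-0.0414,0.02,0,0,0,-0.0414,0.02,0,0,0,0])

```text
t: 27.4
tool_pos: [0.4545, -0.3027, 0.1718]
orientation: [1.261, 2.876, -0.0]
force: [0.0, 0.5, -1.5]
opening: 0.0298
gripper_force: 30.0
```

```bash
python3 g.py m 3 .17
```

```text
turn 0.001 shift [0.3627 0.3705 0.0015] tilt 0.06 pos [ 0.4545 -0.3027  0.1718] t 27.4 q6 -1.43 F [ 0.   0.5 -1.5] open 0.0298
```

Scaled: 0.0232 m is 0.0464, 0.0227 m is 0.0454.

send_path(segments=[0.02,0.0222,0.0226,0,0,0.02,0.0454,0.0464,0,0,0.02,0.0454,0.0464,0,0,0.02,0.0454,0.0464,0,0,0.02,0.0454,0.0464,0,0,0.02,0.0454,0.0464,0,0,0.02,0.0454,0.0464,0,0,0.02,0.0454,0.0464,0,0,0.02,0.0454,0.0464,0,0,0.02,0.0454,0.0464,0,0,0.02,0.0454,0.0464,0,0,0.02,0.0454,0.0464,0,0,0.02,0.0454,0.0464,0,0,0.02,0.0454,0.0464,0,0,0.02,0.0454,0.0464,0,0,0.02,0.0454,0.0464,0,0,0.02,0.0222,0.0226,0,0,0.02,0,0,0,0,0.02,0,0,0,0])

```text
t: 29.3
tool_pos: [0.4819, 0.215, 0.1707]
orientation: [-1.265, -2.876, 0.001]
force: [-0.1, -1.0, -1.8]
opening: 0.0294
gripper_force: 30.0
```

```bash
python3 g.py m 3 .038
```

```text
turn -0.0015 shift [2.000e-04 1.000e-04 1.327e-01] tilt 0.04 pos [0.4819 0.215  0.1707] t 29.3 q6 -0.42 F [-0.1 -1.  -1.8] open 0.0294
```

Grip height was TCP 0.0386, so I'll go to about 0.0385.

Scaled: 0.03 m is 0.06, 0.025 m is 0.05, -0.001 rad is -0.0003.

send_path(segments=[0.02,0,0,0.04,-0.0003,0.02,0,0,0.06,0,0.02,0,0,0.06,0,0.02,0,0,0.05,0,0.02,0,0,0.03,0,0.02,0,0,0.012,0,0.02,0,0,0,0,0.02,0,0,0.004,0,0.02,0,0,0.004,0,0.02,0,0,0.002,0,0.02,0,0,0,0,0.02,0,0,0,0])

```text
t: 30.5
tool_pos: [0.4825, 0.2153, 0.0399]
orientation: [1.263, 2.876, 0.0]
force: [-0.1, 0.0, -2.2]
opening: 0.0298
gripper_force: 30.0
```

```bash
python3 g.py m 3 .038
```

```text
turn -0.0 shift [ 0.0003 -0.0006  0.0019] tilt 0.02 pos [0.4825 0.2153 0.0399] t 30.5 q6 -0.42 F [-0.1  0.  -2.2] open 0.0298
```

Scaled: 0.001 m is 0.002, -0.0003 m is -0.0006.

send_path(segments=[0.02,0,-0.0006,0.002,0,0.02,0,0,0,0,0.02,0,0,0,0])

```text
t: 30.8
tool_pos: [0.4821, 0.2151, 0.0387]
orientation: [1.263, 2.877, 0.0]
force: [0.0, -1.0, -2.1]
opening: 0.0296
gripper_force: 30.0
```

send_path(segments=[0.034,0,0,0,0,0.04,0,0,0,0,0.05,0,0,0,0,0.08,0,0,0,0,0.08,0,0,0,0,0.08,0,0,0,0,0.08,0,0,-0.02,0,0.08,0,0,-0.06,0,0.08,0,0,-0.06,0,0.08,0,0,-0.06,0,0.08,0,0,-0.044,0,0.08,0,0,-0.02,0,0.08,0,0,0,0,0.08,0,0,0,0], quiet=true)

```text
ok
```

```bash
python3 g.py r 4 .17
```

```text
turn 0.7504 shift [-0.5781 -0.0238 -0.    ] tilt 0.06 pos [0.4817 0.2149 0.1697] t 32.2 q6 -0.42 F [-0.6 -0.  -0.5] open 0.08
```

Scaled: 0.13 rad is 0.0414.

send_path(segments=[0.08,0,0,0,0.0382,0.08,0,0,0,0.0414,0.08,0,0,0,0.0414,0.08,0,0,0,0.0414,0.08,0,0,0,0.0414,0.08,0,0,0,0.0352], quiet=true)

```text
ok
```

send_path(segments=[0.08,-0.032,-0.0014,0,0,0.08,-0.065,-0.0026,0,0,0.08,-0.065,-0.0026,0,0,0.08,-0.065,-0.0026,0,0,0.08,-0.065,-0.0026,0,0,0.08,-0.065,-0.0026,0,0,0.08,-0.065,-0.0026,0,0,0.08,-0.065,-0.0026,0,0,0.08,-0.065,-0.0026,0,0,0.08,-0.065,-0.0026,0,0,0.08,-0.065,-0.0026,0,0,0.08,-0.065,-0.0026,0,0,0.08,-0.065,-0.0026,0,0,0.08,-0.065,-0.0026,0,0,0.08,-0.065,-0.0026,0,0,0.08,-0.065,-0.0026,0,0,0.08,-0.065,-0.0026,0,0,0.08,-0.065,-0.0026,0,0,0.08,-0.0192,-0.001,0,0,0.08,0,0,0,0], quiet=true)

```text
ok
```

send_path(segments=[0.08,0,0,0,0], quiet=true)

```text
ok
```

```bash
python3 g.py r 4 .038
```

```text
turn 0.0007 shift [-0.0011  0.      0.1317] tilt 0.11 pos [ 0.454  -0.3621  0.1697] t 34.9 q6 -0.76 F [ 0.  -0.2  0.2] open 0.08
```

Scaled: 0.03 m is 0.06, 0.025 m is 0.05, 0.001 rad is 0.0003.

send_path(segments=[0.08,0,0,0.04,0.0003,0.08,0,0,0.06,0,0.08,0,0,0.06,0,0.08,0,0,0.05,0,0.08,0,0,0.03,0,0.08,0,0,0.016,0,0.08,0,0,0.004,0,0.08,0,0,0,0,0.08,0,0,0,0,0.08,0,0,0,0])

```text
t: 35.9
tool_pos: [0.4554, -0.3635, 0.042]
orientation: [2.229, 2.211, 0.0]
force: [0.4, -0.5, -0.3]
opening: 0.0798
gripper_force: 0.0
```

```bash
python3 g.py r 4 .038
```

```text
turn -0.0011 shift [ 0.0005 -0.0015  0.0039] tilt 0.12 pos [ 0.4554 -0.3635  0.042 ] t 35.9 q6 -0.75 F [ 0.4 -0.5 -0.3] open 0.0798
```

Scaled: 0.002 m is 0.004, -0.0005 m is -0.001.

send_path(segments=[0.08,0.001,-0.001,0.004,0,0.06,0,0,0,0,0.04,0,0,0,0,0.025,0,0,0,0,0.02,0,0,0,0,0.02,0,0,0,0,0.02,0,0,0,0,0.02,0,0,0,0,0.02,0,0,0,0,0.02,0,0,0,0,0.02,0,0,0,0], grip_force=30)

```text
t: 37.0
tool_pos: [0.4542, -0.3624, 0.0386]
orientation: [2.23, 2.212, 0.0]
force: [-0.1, 0.6, -1.1]
opening: 0.0295
gripper_force: 30.0
```

```bash
python3 g.py r 4 .038
```

```text
turn -0.0011 shift [-0.0006 -0.0004  0.0006] tilt 0.01 pos [ 0.4542 -0.3624  0.0386] t 37.0 q6 -0.75 F [-0.1  0.6 -1.1] open 0.0295
```

send_path(segments=[0.02,0,0,-0.01,0,0.02,0,0,-0.03,0,0.02,0,0,-0.06,0,0.02,0,0,-0.06,0,0.02,0,0,-0.06,0,0.02,0,0,-0.044,0,0.02,0,0,0,-0.0318,0.02,0,0,0,-0.0414,0.02,0,0,0,-0.0414,0.02,0,0,0,-0.0414,0.02,0,0,0,-0.0414,0.02,0,0,0,-0.0414,0.02,0,0,0,0])

```text
t: 38.3
tool_pos: [0.4543, -0.3625, 0.1719]
orientation: [1.262, 2.876, -0.001]
force: [0.4, 0.1, -1.4]
opening: 0.0296
gripper_force: 30.0
```

```bash
python3 g.py m 4 .17
```

```text
turn 0.0005 shift [0.3466 0.4113 0.0015] tilt 0.06 pos [ 0.4543 -0.3625  0.1719] t 38.3 q6 -1.51 F [ 0.4  0.1 -1.4] open 0.0296
```

Units first: shifts go in shares of 50 cm and turns go in shares of pi rad. So 0.0242 m is 0.0484, 0.0204 m is 0.0408.

send_path(segments=[0.02,0.0202,0.024,0,0,0.02,0.0408,0.0484,0,0,0.02,0.0408,0.0484,0,0,0.02,0.0408,0.0484,0,0,0.02,0.0408,0.0484,0,0,0.02,0.0408,0.0484,0,0,0.02,0.0408,0.0484,0,0,0.02,0.0408,0.0484,0,0,0.02,0.0408,0.0484,0,0,0.02,0.0408,0.0484,0,0,0.02,0.0408,0.0484,0,0,0.02,0.0408,0.0484,0,0,0.02,0.0408,0.0484,0,0,0.02,0.0408,0.0484,0,0,0.02,0.0408,0.0484,0,0,0.02,0.0408,0.0484,0,0,0.02,0.0408,0.0484,0,0,0.02,0.0202,0.0242,0,0,0.02,0,0,0,0,0.02,0,0,0,0])

```text
t: 40.3
tool_pos: [0.5228, 0.1709, 0.1707]
orientation: [-1.266, -2.875, 0.001]
force: [-1.0, -1.3, -1.0]
opening: 0.0297
gripper_force: 30.0
```

```bash
python3 g.py m 4 .038; python3 - <<'E'
from plant import read_camera
from h import *
c=read_camera("wrist"); cv2.imwrite("pics/w5.png",c["image"][:,:,::-1])
E
```

```text
turn -0.002 shift [ 0.0003 -0.0002  0.1327] tilt 0.03 pos [0.5228 0.1709 0.1707] t 40.3 q6 -0.52 F [-1.  -1.3 -1. ] open 0.0297
```

View pics/w5.png

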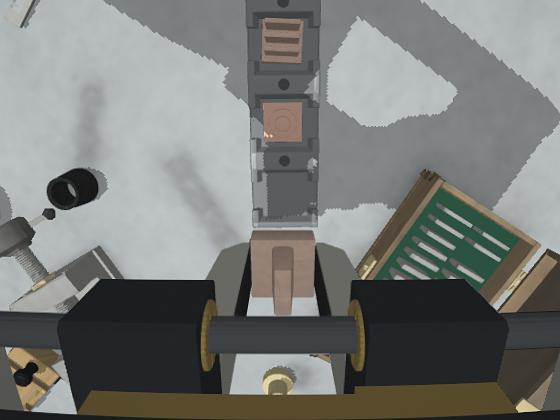

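Fins (282,40) and the round one (284,122) sit square in pockets 2 and 3, and pocket 4 is free. The tool box is nearby on the right, so I'll check its height against the gripper body (bottom at z ≈ 0.107).

Scaled: 0.03 m is 0.06, 0.02 m is 0.04, -0.001 rad is -0.0003.

```bash
python3 - <<'E'
from h import *
c=dict(np.load("top0.npz")); P=pts(c)[c["depth"]>0]
for x0 in (.59,.61,.63,.65,.67):
    m=(P[:,0]>x0)&(P[:,0]<x0+.02)&(P[:,1]>.08)&(P[:,1]<.3)&(P[:,2]>.012); print(x0,m.sum(),P[m][:,2].max().round(3) if m.any() else None)
E
```

```text
0.59 40 0.037
0.61 253 0.038
0.63 505 0.039
0.65 558 0.037
0.67 577 0.154
```

send_path(segments=[0.02,0,0,0.04,-0.0003,0.02,0,0,0.06,0,0.02,0,0,0.06,0,0.02,0,0,0.04,0,0.02,0,0,0,0])

```text
t: 40.85
tool_pos: [0.5204, 0.169, 0.0671]
orientation: [-1.265, -2.87, 0.007]
force: [-0.3, -0.8, -1.4]
opening: 0.0297
gripper_force: 30.0
```

```bash
python3 g.py m 4 .038
```

```text
turn -0.0029 shift [-0.0001  0.0029  0.0291] tilt 0.38 pos [0.5204 0.169  0.0671] t 40.85 q6 -0.52 F [-0.3 -0.8 -1.4] open 0.0297
```

Scaled: 0.015 m is 0.03, 0.01 m is 0.02.

send_path(segments=[0.02,0,0,0,0,0.02,0,0,0.03,0,0.02,0,0,0.02,0,0.02,0,0,0.008,0,0.02,0,0,0.004,0,0.02,0,0,0.002,0,0.02,0,0,0,0,0.02,0,0,0,0,0.02,0,0,0,0])

```text
t: 41.75
tool_pos: [0.5235, 0.1711, 0.0389]
orientation: [1.263, 2.876, 0.001]
force: [0.3, 0.4, -1.8]
opening: 0.0303
gripper_force: 30.0
```

```bash
python3 g.py m 4 .038
```

```text
turn -0.0006 shift [ 0.0006 -0.0009  0.0009] tilt 0.03 pos [0.5235 0.1711 0.0389] t 41.75 q6 -0.52 F [ 0.3  0.4 -1.8] open 0.0303
```

Now I'll release, lift, and back off so the top camera can see.

Scaled: -0.03 m is -0.06, -0.022 m is -0.044.

send_path(segments=[0.034,0,0,0,0,0.04,0,0,0,0,0.05,0,0,0,0,0.08,0,0,0,0,0.08,0,0,0,0,0.08,0,0,0,0,0.08,0,0,-0.02,0,0.08,0,0,-0.06,0,0.08,0,0,-0.06,0,0.08,0,0,-0.06,0,0.08,0,0,-0.044,0,0.08,-0.04,0,-0.02,0,0.08,-0.06,-0.02,0,0,0.08,-0.06,-0.02,0,0,0.08,-0.06,-0.02,0,0,0.08,-0.06,-0.02,0,0,0.08,-0.06,-0.02,0,0,0.08,0,0,0,0,0.08,0,0,0,0])

```text
t: 43.65
tool_pos: [0.6015, 0.0115, 0.1712]
orientation: [1.266, 2.875, 0.001]
force: [0.0, 1.2, 0.1]
opening: 0.0805
gripper_force: 0.0
```

```bash
python3 - <<'E'
from plant import read_camera
from h import *
c=read_camera("top"); a=ortho(c,.33,.58,.08,.4,.0005,.036)
w=read_camera("wrist"); b=cv2.resize(w["image"][:,:,::-1],(667,500))
cv2.imwrite("pics/end.png",cv2.resize(np.hstack([a,b]),None,fx=.61,fy=.61))
P=pts(c); u=np.array([np.cos(np.radians(132.6)),np.sin(np.radians(132.6))])
d=P[...,:2]-[.4615,.2372]; y=d@u; x=d@[u[1],-u[0]]
for k in (.09,.03,-.03,-.09):
    m=(c["depth"]>0)&(abs(x)<.014)&(abs(y-k)<.014); print(k,m.sum(),np.percentile(P[m][:,2],[10,50,98]).round(4))
E
```

```text
0.09 120 [0.0351 0.0387 0.0556]
0.03 20 [0.0408 0.061  0.0654]Traceback (most recent call last):
  File "<stdin>", line 9, in <module>
    return _quantile_unchecked(
        a, q, axis, out, overwrite_input, method, keepdims, weights)
    return _ureduce(a,
                    func=_quantile_ureduce_func,
    ...<5 lines>...
                    overwrite_input=overwrite_input,
                    method=method)
    r = func(a, **kwargs)
    result = _quantile(arr,
                       quantiles=q,
    ...<2 lines>...
                       out=out,
                       weights=wgt)
    slices_having_nans = np.isnan(arr[-1, ...])
                                  ~~~^^^^^^^^^
IndexError: index -1 is out of bounds for axis 0 with size 0
```

View pics/end.png

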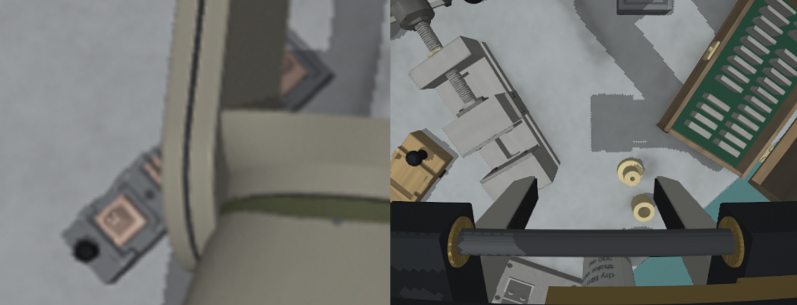

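The arm hides half the row from the top camera, and the bushes are undisturbed at (630,172) and (642,208). I'll back away to the right side.

Scaled: -0.02 m is -0.04, -0.01 m is -0.02.

send_path(segments=[0.08,-0.01,-0.02,0,0,0.08,-0.02,-0.04,0,0,0.08,-0.02,-0.04,0,0,0.08,-0.02,-0.04,0,0,0.08,-0.02,-0.04,0,0,0.08,-0.02,-0.04,0,0,0.08,-0.02,-0.04,0,0,0.08,-0.02,-0.04,0,0,0.08,-0.02,-0.04,0,0,0.08,-0.02,-0.04,0,0,0.08,-0.02,-0.04,0,0,0.08,-0.02,-0.04,0,0,0.08,-0.01,-0.02,0,0,0.08,0,0,0,0,0.08,0,0,0,0])

```text
t: 45.25
tool_pos: [0.5059, -0.2381, 0.1707]
orientation: [-1.264, -2.876, -0.001]
force: [0.0, -0.3, -0.1]
opening: 0.0799
gripper_force: 0.0
```

```bash
python3 - <<'E'
from plant import read_camera
from h import *
c=read_camera("top"); a=ortho(c,.33,.58,-.0,.4,.0005,.036)
cv2.imwrite("pics/end2.png",a)
P=pts(c); u=np.array([np.cos(np.radians(132.6)),np.sin(np.radians(132.6))])
d=P[...,:2]-[.4615,.2372]; y=d@u; x=d@[u[1],-u[0]]
for k in (.09,.03,-.03,-.09):
    m=(c["depth"]>0)&(abs(x)<.014)&(abs(y-k)<.014); print(k,m.sum(),np.percentile(P[m][:,2],[10,50,98]).round(4) if m.any() else 0)
E
```

```text
0.09 120 [0.0353 0.0389 0.0577]
0.03 128 [0.0357 0.049  0.0649]
-0.03 117 [0.0354 0.0485 0.0623]
-0.09 119 [0.0347 0.0374 0.0598]
```

View pics/end2.png

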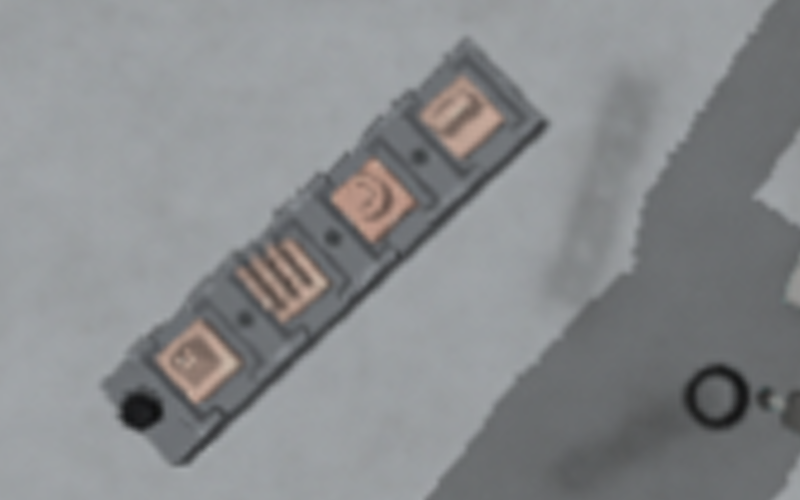

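All four sit flat (base tops near z 0.036) and square in the right order: tapered (198,360), fins (285,280), round (373,200), blade (460,117). The loupe at (718,396) hasn't moved. I'll hand in the job.

```bash
python3 -c "
from plant import robot
print(robot.close_job())"
```

```text
the job is handed in; nothing more can be done
None
```

All four electrodes are in the magazine in burning order (tapered, fins, round, blade, counted from the knob), flat and square in their pockets. I handed the job in at about 45 s, with the loupe and bush undisturbed; no verdict was returned.

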